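# Seat a gauge pin and hold the clamp lever at its third click

### The arm

A 6-joint arm with a two-finger parallel gripper is mounted at the origin on a cart in front of the work surface, level with it; the furniture and walls round the work are solid. World frame = base frame: x ahead of the robot, y to its left, z up, the work surface at z = 0. Lengths are in m, angles in rad, forces in N, time in s.
With the tool pointing down it reaches from about 0.375 to 0.9 m from the base axis. Payload 3.1 kg.
Tool frame: the origin (TCP) lies on the centre line of the jaws, within the pads' length; the fingertips stand robot.nose_length ahead of it and the grasp point (between the pads) lies 6 mm ahead of it (robot.nose_length is the distance from the TCP to the fingertips, in m); z points along the fingers, y is the line along which they close (so a half turn about z gives the same grasp; the last joint's range is limited). The gripper opens to 87 mm and grips with 3 to 60 N. Pads are 19 mm wide; open, the fingers measure 117 mm over their backs; the gripper's body (75 mm by 190 mm) begins 51 mm behind the grasp point.
Start: joints at [-1.292, 0.527, 1.433, -0, 1.181, -0.178], TCP at [0.276, -0.561, 0.248] pointing down, gripper open.
Joint ranges: [-3.08, 3.08], [-0.75, 2.2], [0.22, 2.44], [-1.43, 4.57], [0, 2.65], [-2.85, 2.85]. Speed limits (rad/s): [2.79, 2.79, 3.14, 3.14, 3.14, 3.14].

### API

Orientations are given as a unit quaternion [x, y, z, w].
In Python, from rig import robot gives the robot as it stands.
- The arm moves only by the shell command python3 -m crank 'ROWS' [FORCE]. ROWS is JSON, one flat list of numbers, 7 for each row, row after row: the shift along the tool's x, y, z in mm, then the turn, a rotation vector about the tool's x, y, z in degrees, then the closure in counts, from 0 (fully open) to 255 (shut). In form: [x, y, z, ax, ay, az, fingers, x, y, z, ax, ay, az, fingers, ...]. A call has exactly 5 rows; each row is the pose to reach, as a shift and turn from the pose commanded when the call began, along the tool's axes at that moment; what a row does not reach only later rows make up. A row lasts 1/12 s, in which the tool goes at most 41.7 mm and 7.16 degrees, less where a joint would pass 70% of its speed; a pose out of reach is approached as far as the arm can. A call with a gripper value outside its range is refused whole. The fingers move at their own pace and stop on an object; FORCE is the grip in N (left out, the last holds). Time passes only in rows, so rows that repeat a pose let the fingers close, or fill a call up. It gives the time, the measured TCP pose, the force, the opening and the grip force at its end, in the units of the state.
- robot.get_obs(): the state, without advancing time (a new reading comes with each control period).
- robot.camera(name): name is "scene" or "top" or "wrist"; returns a dict with "pixels" (400x640x3 uint8, red, green, blue), "intrinsics" (3x3 intrinsics, pixels), "extrinsics" (4x4, takes a point from camera to world coordinates); the wrist camera has in their place "mount" (4x4, takes a point from camera to tool coordinates, whose origin is the TCP and whose axes are the flange's). Camera axes: x right, y down, z forward; pixel columns grow to the right and rows downward; lengths in m; the calibration is good to about 2 mm. A picture is of the moment at which its call begins: read the wrist's pose just before it. There is no depth.
- robot.hand_in(): hands the job in; it is judged then, once.
The state is a dict: "time": time; "q": joint angles; "joint_velocities": joint speeds; "joint_torque": joint torques, N m; "position": TCP position; "tool_rot": TCP orientation; "ft_force": force on the tool from outside, world axes, zero at the start; "moment": the same for the moment, N m; "grip_width": finger opening in m; "grip_force": force on a finger pad.
Only numpy, scipy, OpenCV 4.12 (cv2) and the standard library are available. Lean on these libraries where they do the work, as an engineer would, in place of code of your own. Each camera call takes 0.05 s, during which the arm holds its last target. There are 200 camera calls.

### The job

Take the flanged gauge pin out of its small stand and set it fully home in the round opening of the terminal block on the clamp fixture, and let go of it. Then take the clamp's ratchet lever by its upright post and swing it counter-clockwise (seen from above) through exactly three clicks, not reaching the fourth, and finish while still holding the lever there: it springs back if let go.

Things in the scene. Friction and masses are not known exactly. Their poses are not given: they have to be found in the camera images.
- gauge_pin: Loose steel pin, about 60 g, 90 mm long, upright at the start. Origin at the centre of its lower tip, z along the pin toward its grip. Shank 8 mm in diameter, 35 mm long, foot chamfered; then a flange 28 mm in diameter, 5 mm thick (35 to 40 mm above the tip); then a round dark grip 12 mm in diameter (40 to 90 mm above the tip).
- pin_stand: Fixed grey block, 56 x 56 mm, 40 mm high, on a 74 mm square aluminium foot; origin at the centre of its underside. A 12 mm upright hole in its middle holds the gauge pin at the start, the pin's flange resting on the block's top.
- terminal_mouth (a point): Centre of the mouth, 55 mm above the worktop, of a plain upright round hole 10 mm in diameter, 43 mm deep, 1.5 mm chamfer, in the fixed grey terminal block (42 x 42 mm). Axes: those of the clamp fixture (x away from the robot at zero yaw, z up). With the pin fully home its flange lies on the block's top, its tip 35 mm below the mouth; the lever's tongue then swings in 3 mm above the flange.
- lever_pivot (a point): Point on the fixture's upright lever pivot at worktop height, with the fixture's axes; the terminal mouth is 60 mm from it along its +y.
- lever_post (a point): On the axis of the lever's upright black grip post, 100 mm above the worktop. Post round, 14 mm in diameter, 70 to 116 mm above the worktop, 95 mm from the pivot, on a flat steel arm. At joint 0 the direction pivot to post is 148 degrees counter-clockwise of the fixture's x (near left of the pivot seen from the robot). Axes turn with the lever and equal the fixture's at joint 0.
- ratchet_lever (a joint): Lever angle, rad: 0 at its rest stop, up to 1.05, growing counter-clockwise seen from above (post swings from near left to near right). A spring pulls it back: 5 N at the post at 0, 6.5 N at the third click. Click teeth 0.22 rad apart (21 mm at the post) add and take about 2 N: resistance jumps up as a tooth is met, eases as it is climbed, helps beyond its top, then jumps up again.
- pawl_carrier: Fixed block far right of the pivot with the spring plunger that clicks over the lever's teeth. Origin on the pivot axis at the worktop. It is clamped turned by up to 0.09 rad either way about the pivot, which shifts the clicks: with its yaw taken from the fixture's x axis, the plunger tops teeth 1 to 4 at joint values yaw + 0.11, 0.33, 0.55, 0.77; the notch after the third click is at yaw + 0.66.
Things that resemble listed ones, but are neither listed nor needed, are in the scene too. What is shaped like the gauge_pin but blue or pink is not meant.

How it is judged:
On the way, in this order (a step that is already met when the one before it is completed fails the run):
1. the gauge pin is fully home in the terminal opening and let go (horizontal distance between gauge_pin and terminal_mouth below 0.004 m and z of gauge_pin in the frame of terminal_mouth below -0.0325 m and angle between gauge_pin's own z axis and vertical below 0.08 rad and contact force between the fingers and gauge_pin below 0.1 N), for 0.2 s.
2. the lever is held by the fingers past its third click and short of the fourth (angle between the x axis of lever_post and the x axis of pawl_carrier, either way round between 0.565 and 0.755 rad and contact force between the fingers and ratchet_lever above 0.5 N), for 0.3 s.
At the end, for the whole second after the job is handed in: The pin's tip is at least 32.5 mm below the opening's mouth, within 4 mm of its axis and upright to 0.08 rad; the lever stands still past the third tooth and before the fourth (0.565 to 0.755 rad from the pawl carrier's direction), with the fingers bearing on it with more than 0.5 N (all of step 2 and horizontal distance between gauge_pin and terminal_mouth below 0.004 m and z of gauge_pin in the frame of terminal_mouth below -0.0325 m and angle between gauge_pin's own z axis and vertical below 0.08 rad and velocity of joint ratchet_lever between -0.1 and 0.1 rad/s); the arm keeps its last pose, push and grip.
It fails at once if the lever went over its fourth click (angle between the x axis of lever_post and the x axis of pawl_carrier, either way round above 0.82 rad).
It also fails if it takes over 58 s, if anything falls off the work surface, if the arm or the gripper's body presses on something with over 40 N, if the wrist force passes 120 N, or if a joint passes its speed limit or range.

## Working session

There is one attempt and no reset: what is moved stays moved. The work goes in short steps, Python scripts to look and compute and a shell command to move; the robot and the scene stay as the last step left them, time stands still between calls to the robot, and variables do not carry over. Pictures are saved under pics/ and viewed, at most 10 in all, crops included, and the job is handed in when it is done.

```bash
ls; mkdir -p pics
cat > h.py <<'E'
import numpy as np,cv2
from rig import robot
from scipy.spatial.transform import Rotation as R
def cam(n):
    o=robot.get_obs(); c=robot.camera(n)
    K=np.array(c['intrinsics'])
    if n=='wrist':
        T=np.eye(4);T[:3,:3]=R.from_quat(o['tool_rot']).as_matrix();T[:3,3]=o['position'];E=T@np.array(c['mount'])
    else: E=np.array(c['extrinsics'])
    return np.array(c['pixels']),K,E
def ray(K,E,u,v,z):
    d=E[:3,:3]@np.linalg.inv(K)@[u,v,1]; p=E[:3,3]
    return p+d*(z-p[2])/d[2]
def proj(K,E,P):
    q=E[:3,:3].T@(np.array(P)-E[:3,3]); q=K@q; return q[:2]/q[2]
def save(f,im): cv2.imwrite('pics/'+f,cv2.cvtColor(im,cv2.COLOR_RGB2BGR))
E
python3 - <<'E'
from h import *
for n in('top','scene'):
    im,K,X=cam(n); save(n+'0.png',im); np.savez(n+'0.npz',im=im,K=K,X=X); print(n,K.round(1).tolist(),X.round(3).tolist())
o=robot.get_obs();print(o['position'],o['tool_rot'],robot.nose_length,o['ft_force'],o['time'])
E
```

```text
pics
top [[419.6, 0.0, 317.6], [0.0, 419.6, 206.5], [0.0, 0.0, 1.0]] [[-0.001, -0.982, 0.189, 0.318], [-1.0, 0.007, 0.03, 0.157], [-0.03, -0.189, -0.982, 1.041], [0.0, 0.0, 0.0, 1.0]]
scene [[484.0, 0.0, 320.9], [0.0, 484.0, 207.9], [0.0, 0.0, 1.0]] [[-0.896, -0.196, 0.397, 0.149], [-0.443, 0.403, -0.801, 0.906], [-0.003, -0.894, -0.448, 0.505], [0.0, 0.0, 0.0, 1.0]]
[ 0.27608088 -0.56002321  0.24665224] [ 9.73916605e-01  2.26904003e-01 -4.62358488e-05 -1.00881904e-03] 0.025 [ 0.39906667 -0.70616274 -0.24877264] 0.1
```

View pics/top0.png

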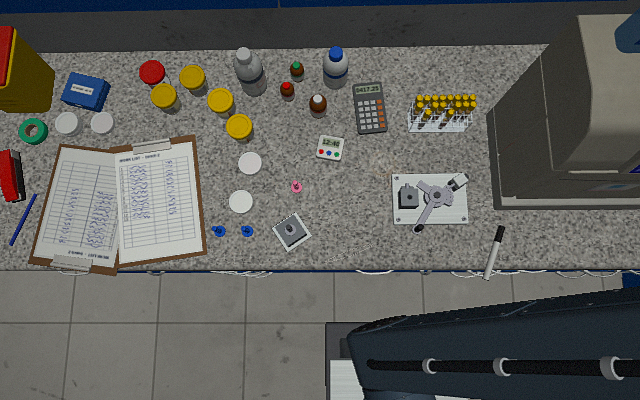

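View pics/scene0.png

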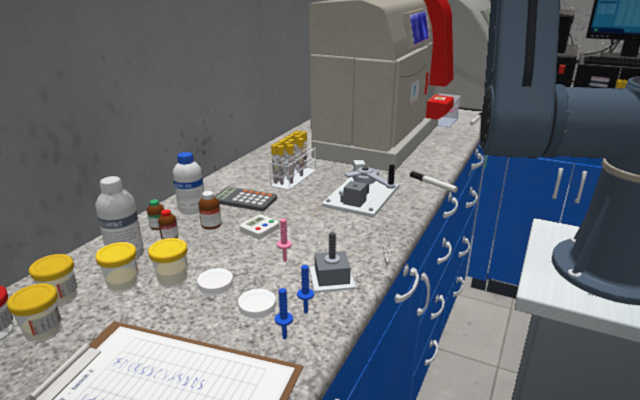

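The candidates for the pin in the top view are:
- Dark-grip pin in the grey stand at (292,231). In the scene view its grip is at (332,245).
- Blue pins at (218,231) and (247,231).
- Pink pin at (296,186).

I choose the one in the stand. The fixture plate is at (430,198): terminal block (408,196), pivot (440,196), post (419,228), pawl carrier (458,182).

Run:
```python
from h import *
t=np.load('top0.npz');s=np.load('scene0.npz')
c=lambda d,x,y,w,h,k:cv2.resize(d['im'][y:y+h,x:x+w],None,fx=k,fy=k,interpolation=cv2.INTER_CUBIC)
a=np.hstack([c(t,385,165,90,75,4.4444),c(t,255,165,90,75,4.4444)])
b=np.hstack([c(s,315,150,100,66,4),c(s,290,220,100,66,4)])
a=a[:,:800];save('crop.png',np.vstack([a,b])[:600])
print('pin top',ray(t['K'],t['X'],292,229,.09),'stand',ray(t['K'],t['X'],292,232,.0))
print('pivot',ray(t['K'],t['X'],440,196,.07),'post',ray(t['K'],t['X'],419,229,.1),'mouth',ray(t['K'],t['X'],408,196,.055))
```

```text
pin top [0.44936733 0.24463177 0.09      ] stand [0.45419464 0.25281957 0.        ]
pivot [ 0.5283384  -0.10085183  0.07      ] post [ 0.44647511 -0.04192679  0.1       ] mouth [ 0.53217038 -0.02905643  0.055     ]
```

View pics/crop.png

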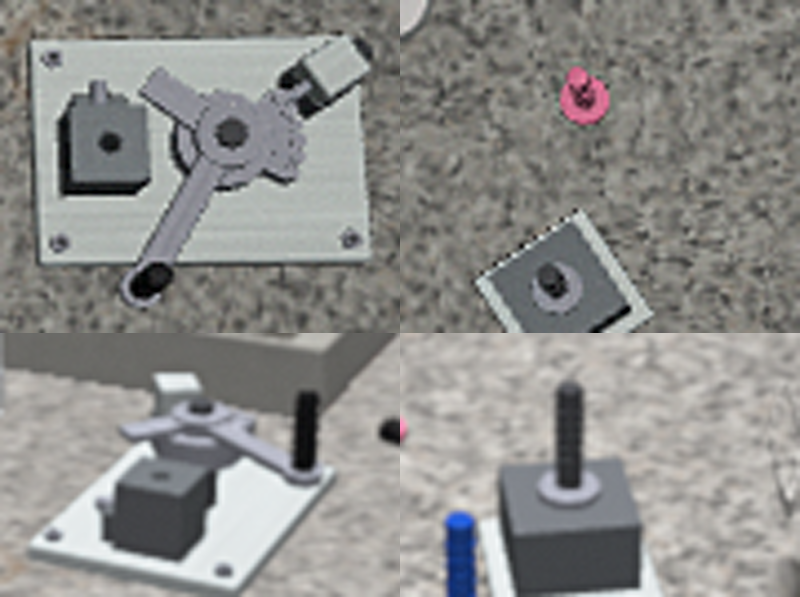

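The crop confirms it: the stand holds a pin with a dark ribbed grip and a steel flange. On the fixture, the mouth is at about px (409.8,197) and the pivot at about (437.2,195). Next I go above the stand.

```bash
cat >> h.py <<'E'
def go(p,yaw_y=None):
    "print shift (mm) and turn (deg) in tool axes to TCP position p, tool down with tool y at world angle yaw_y (deg)"
    o=robot.get_obs(); M=R.from_quat(o['tool_rot']).as_matrix()
    s=1000*M.T@(np.array(p)-o['position']); a=0
    if yaw_y is not None:
        c=np.cos(np.radians(yaw_y));n=np.sin(np.radians(yaw_y))
        G=np.array([[-n,c,0],[c,n,0],[0,0,-1]]).T
        if np.linalg.det(G)<0: G[:,0]*=-1
        a=np.degrees(R.from_matrix(M.T@G).as_rotvec())
    print('shift',s.round(1),'turn',np.round(a,2),'| pos',o['position'].round(4),'F',np.round(o['ft_force'],1),'t',o['time'])
E
python3 - <<'E'
from h import *
t=np.load('top0.npz')
print(ray(t['K'],t['X'],290.5,229.8,.045),ray(t['K'],t['X'],288.3,226.2,.095))
print('pivot',ray(t['K'],t['X'],437.2,195,.08),'mouth',ray(t['K'],t['X'],409.8,197,.055))
go([.453,.249,.23],0)
E
```

```text
[0.4536507  0.25234811 0.045     ] [0.4551595 0.2526961 0.095    ]
pivot [ 0.52860325 -0.09187197  0.08      ] mouth [ 0.52969523 -0.03322536  0.055     ]
shift [ 516.3 -647.5   18.1] turn [ -0.09  -0.08 -63.77] | pos [ 0.2761 -0.56    0.2467] F [ 0.4 -0.7 -0.2] t 0.1
```

```bash
python3 -m crank '[516,-648,18,0,0,-64,0,516,-648,18,0,0,-64,0,516,-648,18,0,0,-64,0,516,-648,18,0,0,-64,0,516,-648,18,0,0,-64,0]' 10; python3 -c "
from h import *
go([.454,.2523,.23],0)"
```

```text
time: 0.52
position: [0.3204, -0.355, 0.2426]
tool_rot: [0.856, 0.518, 0.0, -0.0]
ft_force: [0.1, -0.6, 0.4]
grip_width: 0.0872
grip_force: 0.0
shift [ 599.9 -163.6   13.1] turn [ -0.03  -0.05 -27.66] | pos [ 0.3204 -0.355   0.2426] F [ 0.1 -0.6  0.4] t 0.5167
```

```bash
python3 -m crank '[600,-164,13,0,0,-28,0,600,-164,13,0,0,-28,0,600,-164,13,0,0,-28,0,600,-164,13,0,0,-28,0,600,-164,13,0,0,-28,0]' ; python3 -c "
from h import *
go([.454,.2523,.23],0)"
```

```text
time: 0.93
position: [0.3661, -0.1519, 0.2386]
tool_rot: [0.706, 0.708, 0.0, -0.0]
ft_force: [1.1, 0.5, 0.2]
grip_width: 0.0871
grip_force: 0.0
shift [403.9  89.5   8.6] turn [-0.01 -0.01  0.22] | pos [ 0.3661 -0.1519  0.2386] F [1.1 0.5 0.2] t 0.9333
```

```bash
R='404,90,9,0,0,0,0'; python3 -m crank '[404,90,9,0,0,0,0,404,90,9,0,0,0,0,404,90,9,0,0,0,0,404,90,9,0,0,0,0,404,90,9,0,0,0,0]'  >/dev/null; python3 -c "
from h import *
go([.454,.2523,.23],0)"
```

```text
shift [200.7  42.9   4.1] turn [-0.01  0.    0.04] | pos [0.4112 0.0515 0.2341] F [ 1.  -1.5  0.1] t 1.35
```

```bash
python3 -m crank '[201,43,4,0,0,0,0,201,43,4,0,0,0,0,201,43,4,0,0,0,0,201,43,4,0,0,0,0,201,43,4,0,0,0,0]'  >/dev/null; python3 -m crank '[0,0,0,0,0,0,80,0,0,0,0,0,0,80,0,0,0,0,0,0,80,0,0,0,0,0,0,80,0,0,0,0,0,0,80]'; python3 -c "
from h import *
go([.454,.2523,.23],0)
im,K,X=cam('wrist');save('w1.png',im);np.savez('w1.npz',im=im,K=K,X=X)
print(K,X.round(3),proj(K,X,[.4545,.2523,.045]),proj(K,X,[.4545,.2523,.095]))"
```

```text
time: 2.18
position: [0.454, 0.249, 0.2301]
tool_rot: [0.708, 0.707, -0.0, -0.0]
ft_force: [-0.1, 0.6, -0.1]
grip_width: 0.0634
grip_force: 0.0
shift [ 3.3 -0.   0.1] turn [-0.05  0.03 -0.08] | pos [0.454  0.249  0.2301] F [-0.1  0.6 -0.1] t 2.1833
[[314.51608589   0.         321.30927792]
 [  0.         314.51608589 209.83746661]
 [  0.           0.           1.        ]] [[ 1.    -0.001 -0.002  0.455]
 [-0.002 -0.952 -0.307  0.333]
 [-0.002  0.307 -0.952  0.367]
 [ 0.     0.     0.     1.   ]] [321.73311531 189.23442851] [321.70185351 202.76177013]
```

View pics/w1.png

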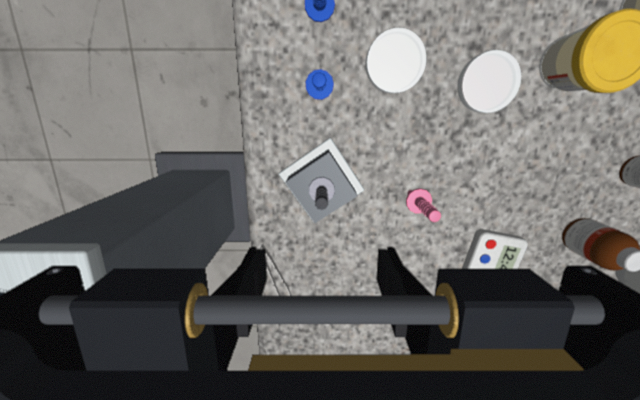

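The wrist view shows the flange at (321,188) and the grip top at (321,204). Both match my projection, so the pin is at (0.4543, 0.2525). I descend now.

```bash
python3 -m crank '[3.5,0,149,0,0,0,80,3.5,0,149,0,0,0,80,3.5,0,149,0,0,0,80,3.5,0,149,0,0,0,80,3.5,0,149,0,0,0,80]'; python3 -c "
from h import *
go([.4543,.2525,.081],0)"
```

```text
time: 2.65
position: [0.4512, 0.2518, 0.0768]
tool_rot: [0.708, 0.707, -0.005, -0.002]
ft_force: [0.0, -0.3, 0.4]
grip_width: 0.0594
grip_force: 0.0
shift [ 0.7  3.1 -4.2] turn [-0.58  0.18 -0.07] | pos [0.4512 0.2518 0.0768] F [ 0.  -0.3  0.4] t 2.65
```

```bash
python3 -m crank '[0,0,0,0,0,0,80,0,0,0,0,0,0,80,0,0,0,0,0,0,255,0,0,0,0,0,0,255,0,0,0,0,0,0,255]' 20; python3 -m crank '[0,0,0,0,0,0,255,0,0,0,0,0,0,255,0,0,0,0,0,0,255,0,0,0,0,0,0,255,0,0,0,0,0,0,255]' 20; python3 -c "
from h import *
go([.4543,.2525,.081],0)"
```

```text
time: 3.07
position: [0.4553, 0.2542, 0.0828]
tool_rot: [0.707, 0.707, 0.001, 0.001]
ft_force: [-0.9, -0.2, 1.1]
grip_width: 0.047
grip_force: 0.0
time: 3.48
position: [0.4543, 0.254, 0.0811]
tool_rot: [0.707, 0.707, -0.0, -0.0]
ft_force: [-0.4, 0.2, -0.8]
grip_width: 0.0141
grip_force: 0.0
shift [-1.5  0.   0.1] turn [-0.    0.    0.05] | pos [0.4543 0.254  0.0811] F [-0.4  0.2 -0.8] t 3.4833
```

```bash
python3 -m crank '[0,0,0,0,0,0,255,0,0,0,0,0,0,255,0,0,0,0,0,0,255,0,0,0,0,0,0,255,0,0,0,0,0,0,255]' 20;  python3 -m crank '[0,0,-40,0,0,0,255,0,0,-80,0,0,0,255,0,0,-80,0,0,0,255,0,0,-80,0,0,0,255,0,0,-80,0,0,0,255]'; python3 -c "
from h import *
go([.500,.06,.161],0)"
```

```text
time: 3.9
position: [0.4543, 0.2539, 0.0811]
tool_rot: [0.707, 0.707, -0.0, -0.0]
ft_force: [0.0, 0.6, -0.5]
grip_width: 0.011
grip_force: 20.0
time: 4.32
position: [0.4538, 0.2538, 0.161]
tool_rot: [0.707, 0.707, -0.0, -0.0]
ft_force: [-0.8, 0.9, -0.4]
grip_width: 0.0115
grip_force: 20.0
shift [-1.938e+02  4.600e+01  1.000e-01] turn [-0.02  0.01  0.04] | pos [0.4538 0.2538 0.161 ] F [-0.8  0.9 -0.4] t 4.3167
```

```bash
python3 -m crank '[-318,76,-79,0,0,0,255,-318,76,-79,0,0,0,255,-318,76,-79,0,0,0,255,-318,76,-79,0,0,0,255,-318,76,-79,0,0,0,255]' ; python3 -c "
from h import *
go([.530,-.06,.24],0)"
```

```text
time: 4.73
position: [0.5002, 0.0555, 0.2087]
tool_rot: [0.707, 0.708, -0.001, -0.002]
ft_force: [0.0, 0.9, -1.3]
grip_width: 0.0113
grip_force: 20.0
shift [-115.5   29.5  -31.5] turn [-0.24 -0.03  0.07] | pos [0.5002 0.0555 0.2087] F [ 0.   0.9 -1.3] t 4.7333
```

```bash
python3 -m crank '[-116,30,-31,0,0,0,255,-116,30,-31,0,0,0,255,-116,30,-31,0,0,0,255,-116,30,-31,0,0,0,255,-116,30,-31,0,0,0,255]' ; python3 -m crank '[-116,30,-31,0,0,0,255,0,0,0,0,0,0,255,0,0,0,0,0,0,255,0,0,0,0,0,0,255,0,0,0,0,0,0,255]' | grep pos; python3 -c "
from h import *
go([.530,-.06,.24],0)
im,K,X=cam('wrist');np.savez('w2.npz',im=im,K=K,X=X)
print(proj(K,X,[.5297,-.0332,.055]),proj(K,X,[.5286,-.0919,.08]))
save('w2.png',im)"
```

```text
time: 5.15
position: [0.5316, -0.0611, 0.2399]
tool_rot: [0.708, 0.706, -0.0, -0.001]
ft_force: [0.1, 0.2, -0.7]
grip_width: 0.011
grip_force: 20.0
position: [0.5305, -0.0577, 0.2398]
shift [-2.3 -0.5 -0.3] turn [-0.17 -0.05  0.13] | pos [ 0.5305 -0.0577  0.2398] F [-0.2  0.  -0.1] t 5.5667
[320.91184682 169.58317602] [319.62220628 231.50316354]
```

View pics/w2.png

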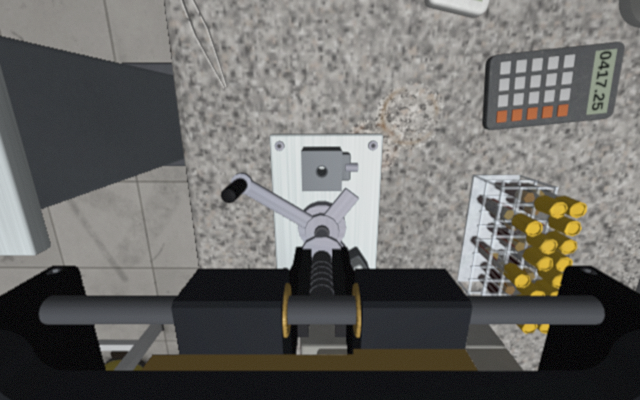

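The mouth shows as a dark dot near (321,171), where I predicted (321,169.6). The pin is held in the jaws. I'll find the dot's centroid.

```bash
python3 -c "
from h import *
d=np.load('w2.npz');im,K,X=d['im'],d['K'],d['X']
g=cv2.cvtColor(im,cv2.COLOR_RGB2GRAY)[160:184,308:336]
m=(g<60).astype(np.uint8)
n,l,s,c=cv2.connectedComponentsWithStats(m)
for i in range(1,n):
  if s[i,4]>5:
    u,v=c[i]+[308,160];print(s[i],u,v,ray(K,X,u,v,.055),ray(K,X,u,v,.053))
go([.5297,-.0332,.18],0)
# pivot, post, plate
hsv=cv2.cvtColor(im,cv2.COLOR_RGB2HSV)
print(ray(K,X,321,231,.085),ray(K,X,235,190,.1))
t=np.load('top0.npz');print(proj(t['K'],t['X'],[.5297,-.0332,.055]))
"
```

```text
[ 9  9  9  7 44] 321.3636363636364 171.95454545454547 [ 0.53017089 -0.03567435  0.055     ] [ 0.53016404 -0.0360596   0.053     ]
shift [24.5 -1.2 60.2] turn [-0.1  -0.03  0.15] | pos [ 0.5311 -0.0578  0.2402] F [0.1 0.  0.5] t 5.6167
[ 0.53001749 -0.08936623  0.085     ] [ 0.45199867 -0.04375489  0.1       ]
[409.78922565 196.99812482]
```

```bash
python3 -m crank '[24.5,-1,70,0,0,0,255,24.5,-1,70,0,0,0,255,24.5,-1,90,0,0,0,255,24.5,-1,90,0,0,0,255,24.5,-1,90,0,0,0,255]' >/dev/null; python3 -m crank '[0,0,0,0,0,0,255,0,0,0,0,0,0,255,0,0,0,0,0,0,255,0,0,0,0,0,0,255,0,0,0,0,0,0,255]' | grep -E "pos|force"; python3 -c "
from h import *
go([.530,-.033,.145],0)
for n in ['scene']:
  im,K,X=cam(n);np.savez('s3.npz',im=im,K=K,X=X)
  save('s3.png',cv2.resize(im[130:230,300:420],None,fx=5,fy=5,interpolation=cv2.INTER_CUBIC))
  print(proj(K,X,[.530,-.0345,.069]),proj(K,X,[.530,-.0345,.055]))"
```

```text
position: [0.5311, -0.0347, 0.152]
ft_force: [-0.8, -1.5, 0.2]
grip_force: 20.0
shift [ 1.7 -1.1  7. ] turn [0.1  0.03 0.02] | pos [ 0.5311 -0.0347  0.152 ] F [-0.8 -1.5  0.2] t 6.45
[354.37921333 180.03167125] [354.20656708 185.66454503]
```

View pics/s3.png

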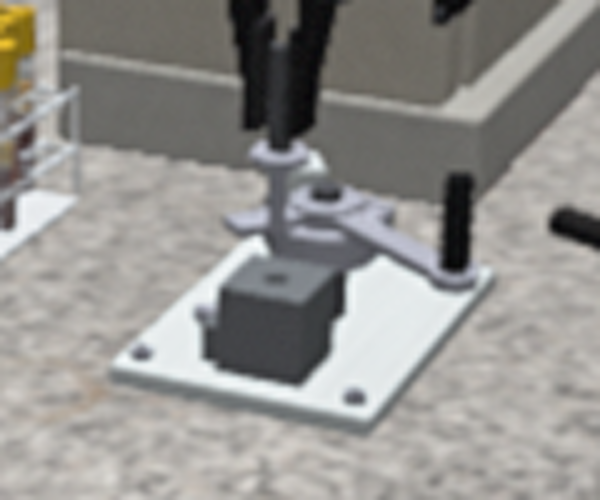

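The pin hangs upright. Its shank is at crop x≈279 over the mouth at (277,279), so the two line up to about 1 mm. I'll lower it and watch the force.

```bash
python3 -m crank '[1,-1,3,0,0,0,255,1.5,-1,8,0,0,0,255,1.5,-1,14,0,0,0,255,1.5,-1,20,0,0,0,255,1.5,-1,26,0,0,0,255]' | grep -E "pos|force"; python3 -m crank '[0,0,0,0,0,0,255,0,0,0,0,0,0,255,0,0,2,0,0,0,255,0,0,4,0,0,0,255,0,0,4,0,0,0,255]' | grep -E "pos|force"; python3 -c "
from h import *
go([.530,-.033,.0955],0)"
```

```text
position: [0.5293, -0.0329, 0.1241]
ft_force: [-0.2, -0.4, -0.4]
grip_force: 20.0
position: [0.5295, -0.0329, 0.1209]
ft_force: [0.1, 0.5, -0.6]
grip_force: 20.0
shift [-0.1  0.5 25.4] turn [-0.01 -0.    0.04] | pos [ 0.5295 -0.0329  0.1209] F [ 0.1  0.5 -0.6] t 7.3333
```

```bash
python3 -m crank '[0,0,5,0,0,0,255,0,0,10,0,0,0,255,0,0,15,0,0,0,255,0,0,19,0,0,0,255,0,0,23,0,0,0,255]' | grep -E "pos|force"; python3 -m crank '[0,0,1,0,0,0,255,0,0,1.5,0,0,0,255,0,0,2,0,0,0,255,0,0,2,0,0,0,255,0,0,2,0,0,0,255]' | grep -E "pos|force"
```

```text
position: [0.5294, -0.0329, 0.0974]
ft_force: [0.2, -0.2, -0.8]
grip_force: 20.0
position: [0.5298, -0.033, 0.0962]
ft_force: [-0.2, 0.3, -0.3]
grip_force: 20.0
```

Almost home. I'll push a little further until contact, then open.

```bash
python3 -m crank '[0,0,0.5,0,0,0,255,0,0,1,0,0,0,255,0,0,1,0,0,0,255,0,0,1,0,0,0,255,0,0,1,0,0,0,255]' | grep -E "pos|force"; python3 -m crank '[0,0,0,0,0,0,140,0,0,0,0,0,0,140,0,0,0,0,0,0,140,0,0,0,0,0,0,140,0,0,0,0,0,0,140]' |  grep -E "pos|force|width"; python3 -c "
from h import *
im,K,X=cam('scene')
save('s4.png',cv2.resize(im[130:230,300:420],None,fx=5,fy=5,interpolation=cv2.INTER_CUBIC))
print(proj(K,X,[.53,-.0345,.06]))"
```

```text
position: [0.5299, -0.0329, 0.0961]
ft_force: [-1.9, 2.0, 7.9]
grip_force: 20.0
position: [0.5296, -0.033, 0.0949]
ft_force: [-0.0, 0.3, 0.3]
grip_width: 0.0351
grip_force: 0.0
[354.26800138 183.66014792]
```

View pics/s4.png

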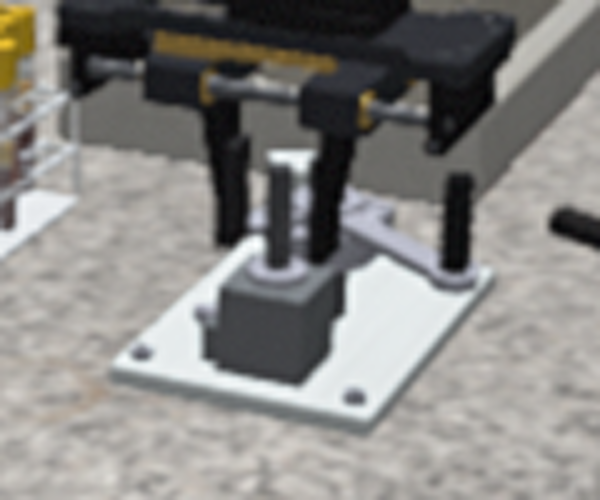

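The pin is home in the block with its flange on top, and the fingers are open around it. Next I retreat upwards and measure the plate and the post.

```bash
python3 -m crank '[0,0,-30,0,0,0,140,0,0,-70,0,0,0,140,0,0,-105,0,0,0,140,0,0,-125,0,0,0,140,0,0,-125,0,0,0,140]' | grep -E "pos|force|time"; python3 -c "
from h import *
t=np.load('top0.npz');K,X=t['K'],t['X']
P=[ray(K,X,385+a/4.444,165+b/4.444,.01)[:2] for a,b in [(30,40),(368,38),(372,258),(40,263)]]
print(np.round(P,4))
for i,j in((1,0),(2,3),(2,1),(3,0)):
  d=P[j]-P[i];print(np.degrees(np.arctan2(d[1],d[0])))
# post: dark blob in top and w2, ends
for f,(x0,y0,x1,y1),th in(('top0',(408,218,428,238),45),('w2',(215,170,255,205),45)):
  d=np.load(f+'.npz');g=cv2.cvtColor(d['im'],cv2.COLOR_RGB2GRAY)[y0:y1,x0:x1]
  n,l,s,c=cv2.connectedComponentsWithStats((g<th).astype(np.uint8))
  i=1+np.argmax(s[1:,4]);u=c[i]+[x0,y0];print(f,s[i],u,ray(d['K'],d['X'],*u,.093))
"
```

```text
time: 9.47
position: [0.5326, -0.0336, 0.2248]
ft_force: [0.2, -0.2, 0.3]
grip_force: 0.0
[[ 5.991e-01  9.000e-04]
 [ 5.985e-01 -1.893e-01]
 [ 4.728e-01 -1.829e-01]
 [ 4.710e-01 -3.000e-04]]
89.8110259058597
90.55138871612913
-2.8983153080242605
0.50566602023964
top0 [ 6  6 10  8 48] [418.5625 227.6875] [ 0.45042475 -0.04256598  0.093     ]
w2 [  7   9  24  23 347] [233.4610951  190.23631124] [ 0.44854272 -0.04575688  0.093     ]
```

```bash
python3 -c "
from h import *
go([.4494,-.0442,.20],58); print(robot.get_obs()['q'])"
```

```text
shift [-10.4 -83.4  24. ] turn [  0.45   0.44 -57.95] | pos [ 0.5326 -0.0336  0.2248] F [ 0.2 -0.2  0.3] t 9.4667
[-2.72649809e-01  4.31432671e-01  1.69319920e+00  6.79636336e-05
  1.00641513e+00 -2.73565942e-01]
```

```bash
python3 -m crank '[-10,-82,0,0,0,-58,140,-10,-82,0,0,0,-58,140,-10,-82,0,0,0,-58,140,-10,-82,24,0,0,-58,140,-10,-82,24,0,0,-58,140]' >/dev/null; python3 -c "
from h import *
go([.4494,-.0442,.20],58); print(robot.get_obs()['q'])"
```

```text
shift [-4.3  2.8 -6.8] turn [ -0.14  -0.33 -21.84] | pos [ 0.4446 -0.0423  0.1933] F [0.3 0.9 0.5] t 9.8833
[-3.46061868e-01  3.81036159e-01  1.92008128e+00 -7.68163590e-05
  8.46748767e-01 -9.77076583e-01]
```

```bash
python3 -m crank '[0,0,0,0,0,-22,140,0,0,0,0,0,-22,140,0,0,0,0,0,-22,140,0,0,0,0,0,-22,140,0,0,0,0,0,-22,140]' >/dev/null;python3 -m crank '[0,0,0,0,0,0,140,0,0,0,0,0,0,140,0,0,0,0,0,0,140,0,0,0,0,0,0,140,0,0,0,0,0,0,140]' >/dev/null; python3 -c "
from h import *
go([.4494,-.0442,.106],58)
im,K,X=cam('wrist');np.savez('w5.npz',im=im,K=K,X=X)
g=cv2.cvtColor(im,cv2.COLOR_RGB2GRAY)
print(proj(K,X,[.4494,-.0442,.116]),proj(K,X,[.4494,-.0442,.07]))
save('w5.png',im)"
```

```text
shift [-2.2 -0.1 90.1] turn [ 0.    0.   -0.18] | pos [ 0.4476 -0.043   0.1961] F [-0.2  1.1 -0.2] t 10.7167
[321.68767845 231.00540159] [321.65994024 211.70695834]
```

View pics/w5.png

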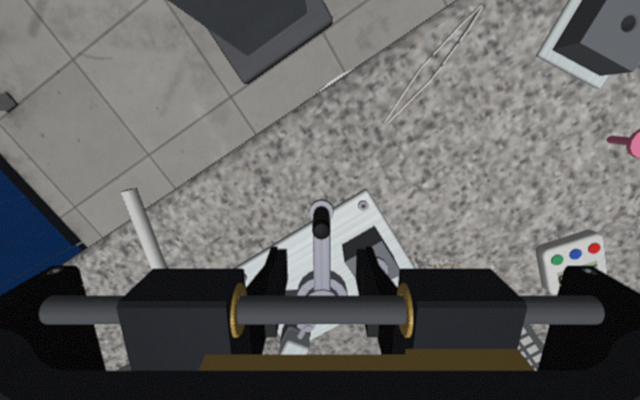

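The post top at (321,231) and its base at (321,210) match the projection exactly. I descend and grip.

```bash
python3 -m crank '[-2,0,30,0,0,0,140,-2,0,60,0,0,0,140,-2,0,80,0,0,0,140,-2,0,90,0,0,0,140,-2,0,90,0,0,0,140]' 25 | grep force;python3 -m crank '[0,0,0,0,0,0,140,0,0,0,0,0,0,255,0,0,0,0,0,0,255,0,0,0,0,0,0,255,0,0,0,0,0,0,255]' | grep force;python3 -m crank '[0,0,0,0,0,0,255,0,0,0,0,0,0,255,0,0,0,0,0,0,255,0,0,0,0,0,0,255,0,0,0,0,0,0,255]'
cat >> h.py <<'E'
PV=np.array([.530,-.0945]); 
def lev(target=None,zz=.106):
    o=robot.get_obs(); d=o['position'][:2]-PV; th=np.arctan2(d[1],d[0])%(2*np.pi); j=th-np.radians(148)
    f=np.array(o['ft_force'])[:2]; tan=np.array([-np.sin(th),np.cos(th)]); rad=d/np.linalg.norm(d)
    print('joint %.3f r %.4f Ft %.2f Fr %.2f t %.2f'%(j,np.linalg.norm(d),f@tan,f@rad,o['time']))
    if target is not None:
        a=np.radians(148)+target; p=PV+.095*np.array([np.cos(a),np.sin(a)])
        go([*p,zz],58+np.degrees(target))
E
python3 -c "
from h import *
for t in (.05,.11,.2): lev(t)"
```

```text
ft_force: [-0.0, 0.7, -0.0]
grip_force: 0.0
ft_force: [-0.4, -0.1, 0.4]
grip_force: 0.0
time: 12.02
position: [0.4495, -0.0443, 0.1065]
tool_rot: [0.277, 0.961, -0.0, 0.0]
ft_force: [-0.9, -0.9, 6.3]
grip_width: 0.0132
grip_force: 25.0
joint 0.001 r 0.0949 Ft 1.26 Fr 0.25 t 12.02
shift [-0.  -4.6  0.5] turn [-0.01  0.05 -3.  ] | pos [ 0.4495 -0.0443  0.1065] F [-0.9 -0.9  6.3] t 12.0167
joint 0.001 r 0.0949 Ft 1.26 Fr 0.25 t 12.02
shift [ -0.5 -10.3   0.5] turn [-0.01  0.05 -6.44] | pos [ 0.4495 -0.0443  0.1065] F [-0.9 -0.9  6.3] t 12.0167
joint 0.001 r 0.0949 Ft 1.26 Fr 0.25 t 12.02
shift [ -1.8 -18.8   0.5] turn [-1.000e-02  5.000e-02 -1.159e+01] | pos [ 0.4495 -0.0443  0.1065] F [-0.9 -0.9  6.3] t 12.0167
```

```bash
L() { python3 -c "
from h import *
lev()"; }
python3 -m crank '[0,-2,0,0,0,-1.2,255,0,-4,0,0,0,-2.4,255,-0.2,-5.7,0,0,0,-3.44,255,-0.2,-5.7,0,0,0,-3.44,255,-0.2,-5.7,0,0,0,-3.44,255]' >/dev/null; L
python3 -m crank '[0,-2,0,0,0,-1.2,255,0,-4,0,0,0,-2.4,255,-0.2,-5.7,0,0,0,-3.44,255,-0.2,-5.7,0,0,0,-3.44,255,-0.2,-5.7,0,0,0,-3.44,255]' >/dev/null; L
python3 -m crank '[0,-2,0,0,0,-1.2,255,0,-4,0,0,0,-2.4,255,-0.2,-5.7,0,0,0,-3.44,255,-0.2,-5.7,0,0,0,-3.44,255,-0.2,-5.7,0,0,0,-3.44,255]' >/dev/null; L
python3 -m crank '[0,-2,0,0,0,-1.2,255,0,-4,0,0,0,-2.4,255,-0.2,-5.7,0,0,0,-3.44,255,-0.2,-5.7,0,0,0,-3.44,255,-0.2,-5.7,0,0,0,-3.44,255]' >/dev/null; L
```

```text
joint 0.050 r 0.0949 Ft -3.83 Fr 0.44 t 12.43
joint 0.109 r 0.0949 Ft -4.78 Fr 0.45 t 12.85
joint 0.170 r 0.0949 Ft -3.81 Fr 0.70 t 13.27
joint 0.232 r 0.0949 Ft -3.03 Fr 0.29 t 13.68
```

```bash
L() { python3 -c "
from h import *
lev()"; }
python3 -m crank '[0,-1.4,0,0,0,-0.86,255,0,-2.85,0,0,0,-1.72,255,0,-2.85,0,0,0,-1.72,255,0,-2.85,0,0,0,-1.72,255,0,-2.85,0,0,0,-1.72,255]' >/dev/null; L
python3 -m crank '[0,-1.4,0,0,0,-0.86,255,0,-2.85,0,0,0,-1.72,255,0,-2.85,0,0,0,-1.72,255,0,-2.85,0,0,0,-1.72,255,0,-2.85,0,0,0,-1.72,255]' >/dev/null; L
python3 -m crank '[0,-1.4,0,0,0,-0.86,255,0,-2.85,0,0,0,-1.72,255,0,-2.85,0,0,0,-1.72,255,0,-2.85,0,0,0,-1.72,255,0,-2.85,0,0,0,-1.72,255]' >/dev/null; L
python3 -m crank '[0,-1.4,0,0,0,-0.86,255,0,-2.85,0,0,0,-1.72,255,0,-2.85,0,0,0,-1.72,255,0,-2.85,0,0,0,-1.72,255,0,-2.85,0,0,0,-1.72,255]' >/dev/null; L
python3 -m crank '[0,-1.4,0,0,0,-0.86,255,0,-2.85,0,0,0,-1.72,255,0,-2.85,0,0,0,-1.72,255,0,-2.85,0,0,0,-1.72,255,0,-2.85,0,0,0,-1.72,255]' >/dev/null; L
python3 -m crank '[0,-1.4,0,0,0,-0.86,255,0,-2.85,0,0,0,-1.72,255,0,-2.85,0,0,0,-1.72,255,0,-2.85,0,0,0,-1.72,255,0,-2.85,0,0,0,-1.72,255]' >/dev/null; L
python3 -m crank '[0,-1.4,0,0,0,-0.86,255,0,-2.85,0,0,0,-1.72,255,0,-2.85,0,0,0,-1.72,255,0,-2.85,0,0,0,-1.72,255,0,-2.85,0,0,0,-1.72,255]' >/dev/null; L
python3 -m crank '[0,-1.4,0,0,0,-0.86,255,0,-2.85,0,0,0,-1.72,255,0,-2.85,0,0,0,-1.72,255,0,-2.85,0,0,0,-1.72,255,0,-2.85,0,0,0,-1.72,255]' >/dev/null; L
```

```text
joint 0.261 r 0.0948 Ft -2.99 Fr 0.54 t 14.10
joint 0.287 r 0.0949 Ft -5.90 Fr 0.15 t 14.52
joint 0.318 r 0.0949 Ft -5.44 Fr 0.91 t 14.93
joint 0.349 r 0.0949 Ft -5.12 Fr 0.42 t 15.35
joint 0.379 r 0.0948 Ft -4.76 Fr -1.18 t 15.77
joint 0.409 r 0.0948 Ft -5.23 Fr -0.99 t 16.18
joint 0.440 r 0.0949 Ft -4.81 Fr -0.00 t 16.60
joint 0.471 r 0.0948 Ft -3.40 Fr -1.50 t 17.02
```

```bash
L() { python3 -c "
from h import *
lev()"; }
python3 -m crank '[0,-1.0,0,0,0,-0.6,255,0,-1.9,0,0,0,-1.15,255,0,-1.9,0,0,0,-1.15,255,0,-1.9,0,0,0,-1.15,255,0,-1.9,0,0,0,-1.15,255]' >/dev/null; L
python3 -m crank '[0,-1.0,0,0,0,-0.6,255,0,-1.9,0,0,0,-1.15,255,0,-1.9,0,0,0,-1.15,255,0,-1.9,0,0,0,-1.15,255,0,-1.9,0,0,0,-1.15,255]' >/dev/null; L
python3 -m crank '[0,-1.0,0,0,0,-0.6,255,0,-1.9,0,0,0,-1.15,255,0,-1.9,0,0,0,-1.15,255,0,-1.9,0,0,0,-1.15,255,0,-1.9,0,0,0,-1.15,255]' >/dev/null; L
python3 -m crank '[0,-1.4,0,0,0,-0.86,255,0,-2.85,0,0,0,-1.72,255,0,-2.85,0,0,0,-1.72,255,0,-2.85,0,0,0,-1.72,255,0,-2.85,0,0,0,-1.72,255]' >/dev/null; L
python3 -m crank '[0,-1.4,0,0,0,-0.86,255,0,-2.85,0,0,0,-1.72,255,0,-2.85,0,0,0,-1.72,255,0,-2.85,0,0,0,-1.72,255,0,-2.85,0,0,0,-1.72,255]' >/dev/null; L
python3 -m crank '[0,-1.4,0,0,0,-0.86,255,0,-2.85,0,0,0,-1.72,255,0,-2.85,0,0,0,-1.72,255,0,-2.85,0,0,0,-1.72,255,0,-2.85,0,0,0,-1.72,255]' >/dev/null; L
python3 -c "
from h import *
im,K,X=cam('scene');im2,_,_=cam('top')
a=cv2.resize(im[120:220,300:420],(480,400),interpolation=cv2.INTER_CUBIC);t=np.load('top0.npz')['im'][170:220,385:475]
save('s6.png',np.hstack([a,np.vstack([cv2.resize(t,(320,178)),cv2.resize(im2[170:220,385:475],(320,178)),np.zeros((44,320,3),np.uint8)])]))"
```

```text
joint 0.489 r 0.0948 Ft -5.30 Fr -1.60 t 17.43
joint 0.504 r 0.0949 Ft -6.81 Fr -2.48 t 17.85
joint 0.521 r 0.0950 Ft -8.49 Fr -3.35 t 18.27
joint 0.557 r 0.0949 Ft -5.64 Fr -2.42 t 18.68
joint 0.588 r 0.0949 Ft -5.61 Fr -2.67 t 19.10
joint 0.618 r 0.0949 Ft -6.15 Fr -2.47 t 19.52
```

The resistance jumps at about 0.272 and 0.495, so the pawl yaw is about +0.05, the third notch is near 0.715 and the window is roughly 0.62–0.81. I'll go to about 0.695.

```bash
L() { python3 -c "
from h import *
lev()"; }
python3 -m crank '[0,-1.4,0,0,0,-0.86,255,0,-2.85,0,0,0,-1.72,255,0,-2.85,0,0,0,-1.72,255,0,-2.85,0,0,0,-1.72,255,0,-2.85,0,0,0,-1.72,255]' >/dev/null; L
python3 -m crank '[0,-1.4,0,0,0,-0.86,255,0,-2.85,0,0,0,-1.72,255,0,-2.85,0,0,0,-1.72,255,0,-2.85,0,0,0,-1.72,255,0,-2.85,0,0,0,-1.72,255]' >/dev/null; L
python3 -m crank '[0,-1.4,0,0,0,-0.86,255,0,-1.9,0,0,0,-1.15,255,0,-1.9,0,0,0,-1.15,255,0,-1.9,0,0,0,-1.15,255,0,-1.9,0,0,0,-1.15,255]' >/dev/null; L
python3 -m crank '[0,0,0,0,0,0,255,0,0,0,0,0,0,255,0,0,0,0,0,0,255,0,0,0,0,0,0,255,0,0,0,0,0,0,255]'; L
python3 -c "
from h import *
im,K,X=cam('scene');im2,_,_=cam('top')
a=cv2.resize(im[120:220,300:420],(480,400),interpolation=cv2.INTER_CUBIC)
save('s7.png',np.hstack([a,cv2.resize(im2[170:250,385:475],(320,400))]))"
```

```text
joint 0.649 r 0.0948 Ft -4.64 Fr -3.48 t 20.03
joint 0.679 r 0.0949 Ft -4.78 Fr -2.98 t 20.45
joint 0.698 r 0.0948 Ft -4.80 Fr -2.39 t 20.87
time: 21.28
position: [0.4361, -0.1077, 0.1065]
tool_rot: [-0.074, 0.997, 0.001, 0.001]
ft_force: [1.7, 5.6, 6.0]
grip_width: 0.0134
grip_force: 25.0
joint 0.698 r 0.0948 Ft -5.31 Fr -2.49 t 21.28
```

View pics/s7.png

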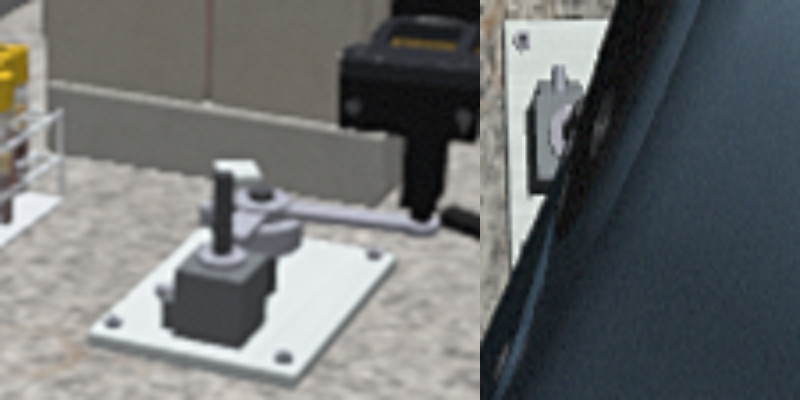

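The pin stands upright and home. The fingers hold the post past the third tooth, where resistance has eased to about 5 N, below the 6.5 N spring force. I hand in.

```bash
python3 -c "
from rig import robot
print(robot.hand_in())"
```

```text
the job is handed in; nothing more can be done
None
```

I set the gauge pin fully home in the terminal block and let go of it. I then swung the lever through three clicks to about 0.70 rad, short of the fourth, and handed the job in while still holding it; no verdict came back.

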